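# Open the combination-locked sample locker

## Task

Unlock the sample locker and open it: turn the combination dial left until its pointer stands on the 10 o'clock mark without overrunning it, then turn it right, past 12, until you feel it come up against its stop (somewhere from just before the 2 to the 3 o'clock mark), and leave it there. Then slide the cover fully open and let go. Be gentle: do not force the dial against its stop or wrench the cover against the lock, and leave the other things on the bench alone.

Things in the scene. Friction and masses are not known exactly. Their poses are not given: they have to be found in the camera images.
- locker: low grey steel locker box fixed to the bench, 170 (x) x 380 (y) x 90 mm high; origin at the centre of its underside, z up. Flat top deck at z = 90 mm. Seen from the robot the dial is on the right half of the top (x = 0, y = -105 mm), the cover on the left. Two aluminium rails 8 mm high run beside the cover at x = +-72 mm.
- dial_axis (a point): point on the dial's axis at deck height, the middle of a round plate (radius 45 mm) with 12 black marks like a clock face. 12 o'clock has an arrow head outside it and is on the locker's +x side (away from the robot at yaw 0); 3 o'clock is towards -y (away from the cover), 9 towards the cover. Marks are 30 degrees apart; 12, 3, 6, 9 are longer. Axes as the locker's.
- ten_mark (a point): outer end of the 10 o'clock mark (two marks left of 12), at deck height, 45 mm from the dial's axis. Axes as the locker's.
- dial_grip (a point): point on the dial's axis 28 mm above the deck. The dial is a dark round skirt 60 mm across (top 8 mm above the deck) carrying a black upright bar grip 46 mm long, 14 mm thick, from 8 to 42 mm above the deck. The bar lies along this point's x axis; +x is the pointer direction (z up). A white line on the bar's top and on the skirt marks the pointer end.
- dial (a joint): dial angle in rad: 0 with the pointer at 12 o'clock, positive clockwise seen from above (right), 0.524 per mark; 10 o'clock is -1.047. Starts between 12 and 1. Turns stiffly (friction 0.12 N m, stays where left). The first number (10) is good to 8 degrees; a dial turned left beyond that spoils the combination and cannot be put back.
- buffer: the dial's right-hand stop, hidden under the deck; origin on the dial's axis at deck height (tells nothing of where the stop is felt). The dial meets it at a reading anywhere from 0.90 to 1.50, different each time, unmarked: only the rise of resistance tells. Springy, about 4 N m/rad; must not be loaded by more than 0.3 N m on top of the friction.
- wheel: hidden lock wheel under the deck, about the dial's axis, which the dial pushes round on its way left and leaves there. The cover is freed only when this wheel was left by the dial at 10 o'clock and the dial then stands at its right-hand stop, no more than about 0.06 rad short of where it first touches it.
- cover (a joint): travel of the sliding cover in m: 0 closed, 0.09 fully open (end stop), along the locker's +y, away from the dial. Friction about 2.5 N, no spring. While the lock is not rightly set the cover is blocked after about 2 mm; pulling harder than 20 N then damages the lock.
- cover_grip (a point): middle of the cover's upright bar handle, 25 mm above the deck. The cover is a bare aluminium plate 134 (x) x 112 (y) mm, its top 6 mm above the deck; on its centre stands a dark steel bar handle, 60 mm long along the locker's x, 12 mm thick along y, from 6 to 36 mm above the deck. Closed, it is 125 mm from the dial's axis. Axes as the locker's.
- wire_spool: bystander: upright wire spool, 70 mm across, 90 mm high, 0.8 kg; origin at the centre of its underside.
- screwdriver: bystander: black-handled screwdriver about 170 mm long lying on the bench; origin under its middle.
- wire_clamp: bystander: small steel wire clamp block, 40 x 50 x 34 mm, lying on the bench; origin at the centre of its underside.

How it is judged (in metres and radians):
On the way, in this order (a step that is already met when the one before it is completed fails the run):
1. the dial has been turned left to the 10 o'clock mark (within 8 degrees) (value of joint dial between -1.187 and -0.907 rad), for 0.2 s.
2. the dial has been turned right, to the region of its stop (value of joint dial above 0.75 rad), for 0.2 s.
3. the cover has been slid fully open (within 8 mm) (value of joint cover above 0.082 m), for 0.2 s.
At the end, for the whole second after the job is handed in: the cover is open to within 8 mm of its 90 mm travel, the dial still stands near its right-hand stop (reading above 0.75 rad), and both are at rest (value of joint cover above 0.082 m and value of joint dial above 0.75 rad and velocity of joint cover between -0.01 and 0.01 m/s and velocity of joint dial between -0.1 and 0.1 rad/s); the robot touches nothing.
It fails at once if the dial is forced against its stop with more than 0.36 N m (12 N on the stop pin, 30 mm from the axis) (contact force between dial and buffer above 12 N).
It fails at once if the cover is wrenched against the locked dial or wheel with more than 20 N (contact force between cover and dial above 20 N or contact force between cover and wheel above 20 N).
It fails at once if a bystander is moved by more than 20 mm (distance of any of wire_spool, screwdriver, wire_clamp from where it was at the start of the episode above 0.02 m).
It also fails if it takes over 67 s, if anything falls off the work surface, if the arm or the gripper's body presses on something with over 40 N, if the wrist force passes 120 N, or if a joint passes its speed limit or range.

## Robot

A 6-joint arm with a two-finger parallel gripper is mounted at the origin on the work surface. World frame = base frame: x ahead of the robot, y to its left, z up, the work surface at z = 0. Lengths are in mm, angles in rad, forces in N, time in s.
With the tool pointing down it reaches from about 225 to 725 mm from the base axis. Payload 3.1 kg.
Tool frame: the origin (TCP) lies midway between the tips of the shut fingers; the grasp point (between the pads) lies 19 mm behind it; z points along the fingers, y is the direction in which the jaws open and shut (so a half turn about z gives the same grasp; the last joint's range is limited). The gripper opens to 85 mm and grips with 20 to 120 N. Pads are 22 mm wide; open, the fingers measure 114 mm over their backs; the gripper's body (76 mm by 85 mm) begins 54 mm behind the grasp point. The pads swing forward as they close: fully open they stand 13 mm farther back than shut.
Start: joints at [1.049, 0.048, 0.099, 1.622, 0, 1.443], TCP at [201.449, 484.805, 231.312] pointing down, gripper open.
Joint ranges: [-2.91, 2.91], [-0.99, 1.94], [-1.21, 1.42], [-2.12, 2.29], [-1.49, 1.47], [-3.14, 3.14]. Speed limits (rad/s): [2.79, 2.79, 3.14, 3.14, 3.14, 3.14].

## Interface

Orientations are given as a rotation vector (axis times angle).
In Python, from bench import bot, camera, camera_params gives the robot as it stands. The module is installed in compiled form; this text tells all that it offers.
- The arm moves only by the tool carry_out, never from a script. Its argument "motion" is a list of rows, each a list of 3 entries, a list of its own where there are three numbers: the shift along the world's x, y, z in m, then the turn, a rotation vector about the world's x, y, z in rad, then the finger opening in m, from 0 to 0.0854. A call has 1 to 10 rows; each row shifts and turns the commanded pose from where the row before left it; what a row does not reach is not made up. A row lasts 1/8 s, in which the tool goes at most 62.5 mm and 10.7 degrees, less where a joint would pass 70% of its speed; a pose out of reach is approached as far as the arm can. A call with a gripper value outside its range is refused whole. The fingers move at their own pace and stop on an object; the grip force is fixed at half the most. Time passes only in rows, so rows that do not move let the fingers close. It gives the time, the measured TCP pose, the force and the opening at its end, in the units of the state.
- bot.get_state(): the state, without advancing time (a new reading comes with each control period).
- camera(name): name is "side" or "top" or "wrist"; returns (picture, depth): 420x560x3 uint8, blue, green, red; 420x560 float32, mm along the optical axis (not along the pixel's ray), 0 where there is no reading.
- camera_params(name): a dict with "mtx" (3x3 intrinsics, pixels), "dist" ([k1, k2, p1, p2, k3] as OpenCV has them; the pictures are not rectified), "rvec" (rotation vector, rad) and "tvec" (3), from world to camera coordinates, as OpenCV has them; the wrist camera has in their place "T_tool_cam" (4x4, takes a point from camera to tool coordinates, whose origin is the TCP and whose axes are the flange's). Camera axes: x right, y down, z forward; pixel columns grow to the right and rows downward; lengths in mm; the calibration is good to about 2 mm. A picture is of the moment at which its call begins: read the wrist's pose just before it. camera_params takes no time and is no camera call.
- bot.sign_off(): hands the job in, once; it reports no verdict.
The state is a dict: "time_s": time; "qpos": joint angles; "qd": joint speeds; "joint_torque": joint torques, N m; "position": TCP position; "tool_rot": TCP orientation; "wrist_force": force on the tool from outside, world axes, zero at the start; "moment": the same for the moment, N m; "opening": finger opening in mm.
Only numpy, scipy, OpenCV 4.12 (cv2) and the standard library are available. Lean on these libraries where they do the work, as an engineer would, in place of code of your own. Each camera call takes 0.05 s, during which the arm holds its last target.

## Working session

There is one attempt and no reset: what is moved stays moved. The work goes in short steps, Python scripts to look and compute and a tool call to move; the robot and the scene stay as the last step left them, time stands still between calls to the robot, and variables do not carry over. Pictures are saved under pics/ and viewed, and the job is handed in when it is done.

Besides the shell and the picture viewer there is one more tool, called by a JSON object that holds its "name" and its "arguments". carry_out: Moves the arm, as the interface text tells. Its arguments: {"type":"object","properties":{"motion":{"type":"array","items":{"type":"array"}}},"required":["motion"]}

```bash
mkdir -p pics; cat > h.py <<'E'
import numpy as np, cv2
from bench import bot, camera, camera_params
def snap(n,tag):
    s=bot.get_state(); p,d=camera(n); cv2.imwrite(f'pics/{tag}.png',p); np.save(f'pics/{tag}.npy',d)
    return s,p,d
def st():
    s=bot.get_state()
    for k,v in s.items(): print(k,np.round(v,3).tolist() if not isinstance(v,str) else v)
def ext(n,s=None):
    c=camera_params(n); K=np.array(c['mtx'],float); D=np.array(c['dist'],float)
    if 'T_tool_cam' in c:
        T=np.eye(4);T[:3,:3]=cv2.Rodrigues(np.array(s['tool_rot'],float))[0];T[:3,3]=s['position']
        W=T@np.array(c['T_tool_cam']); R=W[:3,:3].T; t=-R@W[:3,3]
    else:
        R=cv2.Rodrigues(np.array(c['rvec'],float))[0]; t=np.array(c['tvec'],float).ravel()
    return K,D,R,t
def toplane(n,uv,z,s=None):
    K,D,R,t=ext(n,s)
    q=cv2.undistortPoints(np.array(uv,float).reshape(-1,1,2),K,D).reshape(-1,2)
    r=np.c_[q,np.ones(len(q))]@R; c=-R.T@t
    return c+r*((z-c[2])/r[:,2])[:,None]
def proj(n,P,s=None):
    K,D,R,t=ext(n,s)
    return cv2.projectPoints(np.array(P,float).reshape(-1,1,3),cv2.Rodrigues(R)[0],t,K,D)[0].reshape(-1,2)
E
python3 - <<'E'
from h import *
st(); snap('top','top0'); snap('side','side0')
E
```

```text
time_s 0.0
qpos [1.049, 0.049, 0.098, 1.622, -0.0, 1.443]
qd [0.001, 0.001, 0.001, -0.0, -0.001, -0.001]
joint_torque [-0.0, -33.878, 32.001, 0.02, -0.0, 0.0]
position [201.125, 484.269, 230.106]
tool_rot [-0.614, -3.08, 0.004]
wrist_force [0.062, -0.145, -0.38]
moment [-0.005, 0.02, 0.001]
opening 85.475
```

View pics/top0.png

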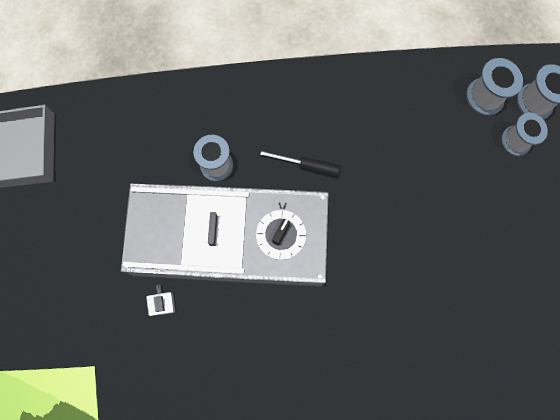

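View pics/side0.png

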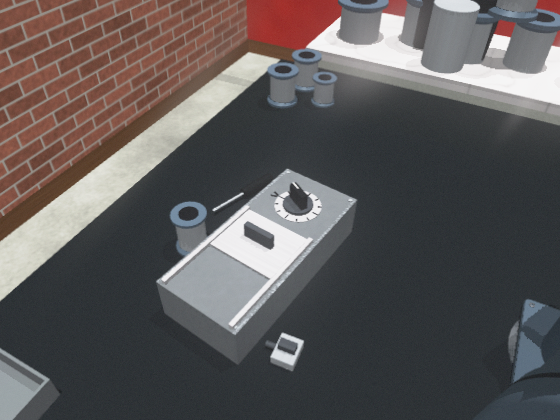

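The top view shows the locker with its dial plate centred near (281,234). The pointer leads up-right, between 12 and 1, and the cover handle is near (212,229). The spool is at (213,158) and the clamp at (160,303). Next I enlarge it.

```bash
python3 - <<'E'
from h import *
p=cv2.imread('pics/top0.png')
c=p[170:300,110:340]; cv2.imwrite('pics/c1.png',cv2.resize(c,None,fx=3.4,fy=3.4,interpolation=cv2.INTER_CUBIC))
c=p[195:275,240:325]; cv2.imwrite('pics/c2.png',cv2.resize(c,None,fx=7,fy=7,interpolation=cv2.INTER_CUBIC))
print(toplane('top',[[281,234],[130,184],[328,193],[325,284],[122,271],[212,229]],90))
print(toplane('top',[[216,168],[160,303]],20))
E
```

```text
[[ 541.68027057  -47.65790907   90.        ]
 [ 668.27283804  232.92373433   90.        ]
 [ 611.1501877  -144.60841331   90.        ]
 [ 440.94607143 -118.33155573   90.        ]
 [ 501.25151817  255.11642523   90.        ]
 [ 564.11308696   79.98522737   90.        ]]
[[705.21048214  70.40450078  20.        ]
 [439.85345542 202.57477143  20.        ]]
```

View pics/c1.png

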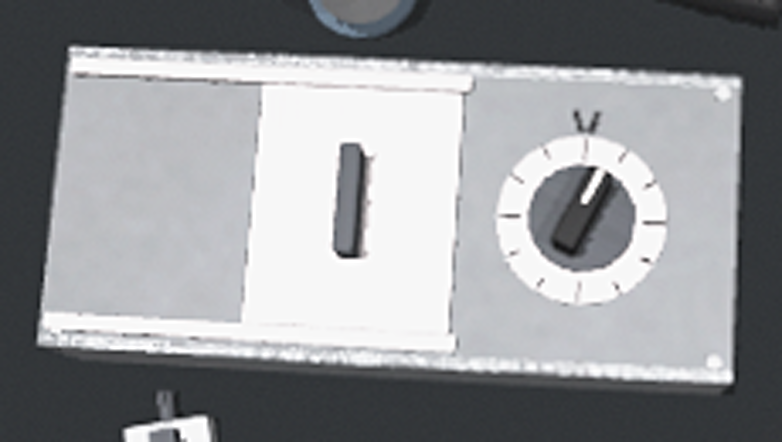

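View pics/c2.png

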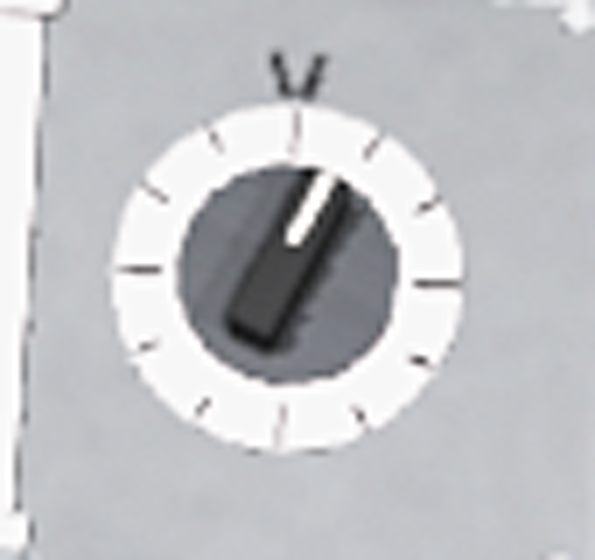

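```bash
python3 - <<'E'
from h import *
f=lambda a:[[240+(x+.5)/7-.5,195+(y+.5)/7-.5] for x,y in a]
m=toplane('top',f([(297,105),(462,284),(280,450),(115,269)]),90); print(m, m.mean(0))
print('12dir',np.degrees(np.arctan2(*(m[0]-m[2])[[1,0]])),'9dir',np.degrees(np.arctan2(*(m[3]-m[1])[[1,0]])))
l=toplane('top',f([(293,242),(327,172)]),132); print(l,np.degrees(np.arctan2(*(l[1]-l[0])[[1,0]])))
print(camera_params('wrist')['T_tool_cam'],camera_params('wrist')['mtx'])
E
```

```text
[[587.91330601 -54.32074433  90.        ]
 [534.87395477 -92.99681497  90.        ]
 [495.6083319  -40.26212517  90.        ]
 [548.27337275  -1.45168842  90.        ]] [541.66724136 -47.25784322  90.        ]
12dir -8.659949165054298 9dir 81.67277478693047
[[543.08474113 -48.32552726 132.        ]
 [560.30681534 -58.84786429 132.        ]] -31.424081586466166
[[-3.48096360e-04 -9.63269623e-01 -2.68535869e-01  6.78873938e+01]
 [ 9.99999894e-01 -2.54600735e-04 -3.82992296e-04 -8.71769145e-01]
 [ 3.00555415e-04 -2.68535974e-01  9.63269609e-01 -1.42491481e+02]
 [ 0.00000000e+00  0.00000000e+00  0.00000000e+00  1.00000000e+00]] [[299.87854934   0.         281.99753726]
 [  0.         299.87854934 207.60966494]
 [  0.           0.           1.        ]]
```

{"name": "carry_out", "arguments": {"motion": [[[0.02,-0.03,0.02],[0,0,0],0.085],[[0.03,-0.05,0.01],[0,0,0],0.085],[[0.03,-0.05,0],[0,0,0],0.085],[[0.03,-0.05,0],[0,0,0],0.085],[[0.03,-0.05,0],[0,0,0],0.085],[[0.03,-0.05,0],[0,0,0],0.085],[[0.03,-0.05,0],[0,0,0],0.085],[[0.03,-0.05,0],[0,0,0],0.085],[[0.03,-0.05,0],[0,0,0],0.085],[[0.03,-0.05,0],[0,0,-0.1],0.085]]}}

```text
time_s: 1.35
position: [492.0, 3.0, 260.8]
tool_rot: [-0.772, -3.045, -0.001]
wrist_force: [0.6, 0.1, -0.1]
opening: 85.3
```

{"name": "carry_out", "arguments": {"motion": [[[0.03,-0.03,-0.02],[0,0,-0.05],0.085],[[0.02,-0.02,-0.02],[0,0,0],0.085],[[0,0,0],[0,0,0],0.085],[[0,0,0],[0,0,0],0.085]]}}

```text
time_s: 1.85
position: [540.9, -44.8, 221.2]
tool_rot: [-0.843, -3.025, -0.0]
wrist_force: [-0.2, -0.8, 0.6]
opening: 85.1
```

```bash
python3 - <<'E'
from h import *
s,p,d=snap('wrist','w1'); st()
cv2.imwrite('pics/w1b.png',cv2.resize(p,None,fx=1.4,fy=1.4))
E
```

```text
time_s 1.9
qpos [-0.206, 0.093, 0.128, 1.606, 0.0, 0.337]
qd [0.01, -0.016, 0.007, -0.003, -0.002, -0.002]
joint_torque [-0.377, -34.701, 31.602, -0.027, -0.017, 0.001]
position [541.114, -44.552, 221.94]
tool_rot [0.843, 3.026, 0.0]
wrist_force [0.449, 0.282, 0.436]
moment [0.035, 0.038, -0.008]
opening 85.072
```

View pics/w1b.png

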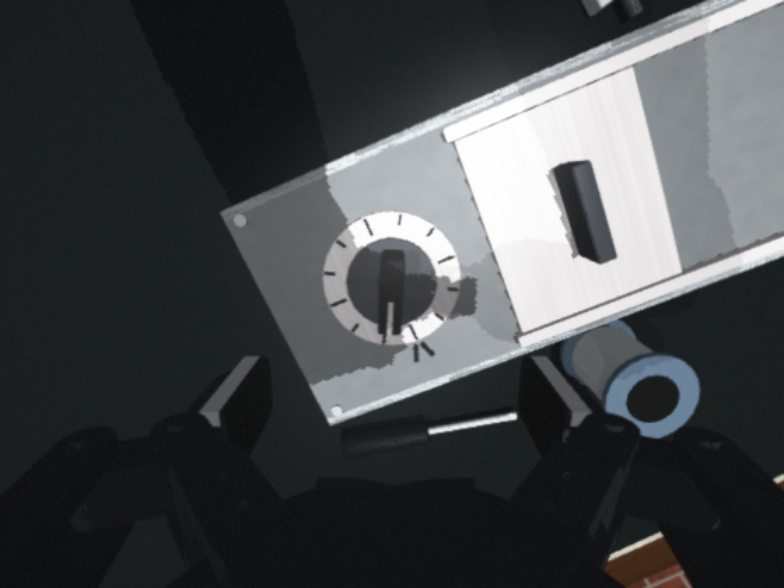

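```bash
python3 - <<'E'
from h import *
p=cv2.imread('pics/w1.png')
c=p[140:265,215:345]; cv2.imwrite('pics/c3.png',cv2.resize(np.clip(c*1.6,0,255).astype('uint8'),None,fx=4.6,fy=4.6,interpolation=cv2.INTER_CUBIC))
E
```

```text
(no output)
```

View pics/c3.png

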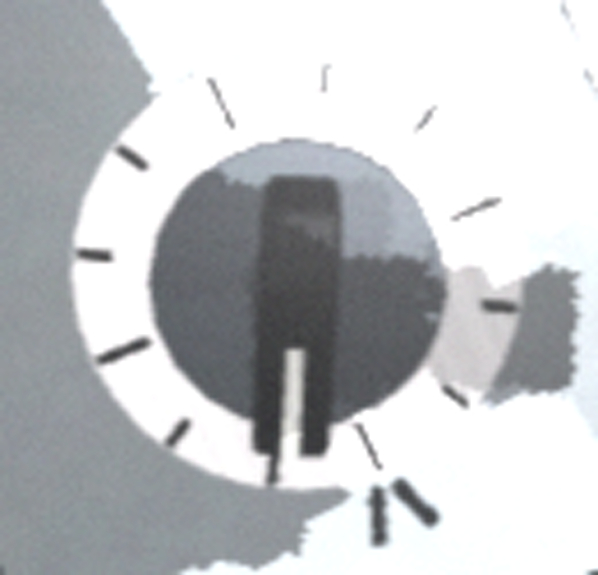

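```bash
python3 - <<'E'
from h import *
s=bot.get_state()
f=lambda a:[[215+(x+.5)/4.6-.5,140+(y+.5)/4.6-.5] for x,y in a]
m=toplane('wrist',f([(380,468),(98,360),(210,78),(498,200)]),90,s); print(m, m.mean(0))
ang=lambda v:np.degrees(np.arctan2(v[1],v[0]))
print('12dir',ang(m[0]-m[2]),'9dir',ang(m[3]-m[1]))
l=toplane('wrist',f([(294,350),(290,450)]),132,s); print(l,ang(l[1]-l[0]))
b=toplane('wrist',f([(301,185),(290,455)]),132,s); print(b,ang(b[1]-b[0]),b.mean(0))
b=toplane('wrist',f([(262,210),(254,455),(340,210),(329,455)]),132,s); print(b,ang(b[1]-b[0]),ang(b[3]-b[2]))
R=cv2.Rodrigues(np.array(s['tool_rot']))[0]; print('toolx',ang(R[:,0]),'tooly',ang(R[:,1]))
E
```

```text
[[585.28844907 -54.85164545  90.        ]
 [534.02782862 -93.00654566  90.        ]
 [496.77582606 -41.87657532  90.        ]
 [547.5412163   -5.11241679  90.        ]] [540.90833001 -48.7117958   90.        ]
12dir -8.339594352731233 9dir 81.25943274452844
[[542.4912417  -49.73854925 132.        ]
 [558.20190883 -60.14029466 132.        ]] -33.507814286611406
[[517.96130378 -33.41761043 132.        ]
 [559.02357624 -60.64115156 132.        ]] -33.54365555018758 [538.49244001 -47.029381   132.        ]
[[518.21324975 -41.38796618 132.        ]
 [555.67046765 -66.19289853 132.        ]
 [525.12643721 -29.94590234 132.        ]
 [562.6567839  -54.62759564 132.        ]] -33.513336868571734 -33.33077137517162
toolx 148.88190738013967 tooly 58.881908646230194
```

{"name": "carry_out", "arguments": {"motion": [[[0,-0.0035,-0.03],[0,0,-0.033],0.06],[[0,0,-0.04],[0,0,0],0.06],[[0,0,-0.03],[0,0,0],0.06],[[0,0,-0.01],[0,0,0],0.06],[[0,0,0],[0,0,0],0.06],[[0,0,0],[0,0,0],0.06]]}}

```text
time_s: 2.65
position: [542.7, -48.7, 113.5]
tool_rot: [0.892, 3.009, 0.0]
wrist_force: [-0.6, 0.0, 0.4]
opening: 59.9
```

```bash
python3 - <<'E'
from h import *
s,p,d=snap('wrist','w2'); st()
snap('side','s2')
E
```

```text
time_s 2.7
qpos [-0.213, 0.102, -0.078, 1.387, -0.0, 0.364]
qd [-0.004, 0.003, -0.001, -0.002, -0.0, -0.0]
joint_torque [0.056, -35.491, 31.533, 0.005, 0.002, 0.0]
position [542.82, -48.836, 113.56]
tool_rot [0.892, 3.008, 0.0]
wrist_force [0.115, 0.004, 0.139]
moment [-0.014, -0.033, -0.028]
opening 60.042
```

View pics/w2.png

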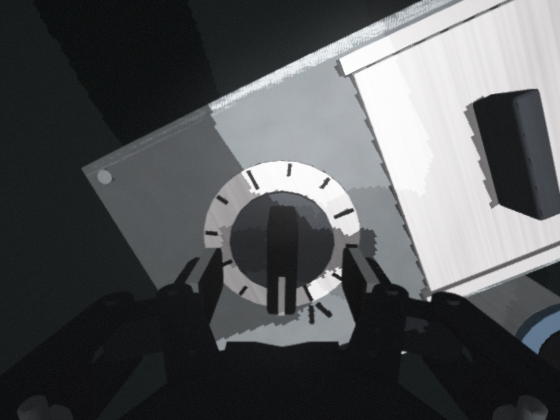

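View pics/s2.png

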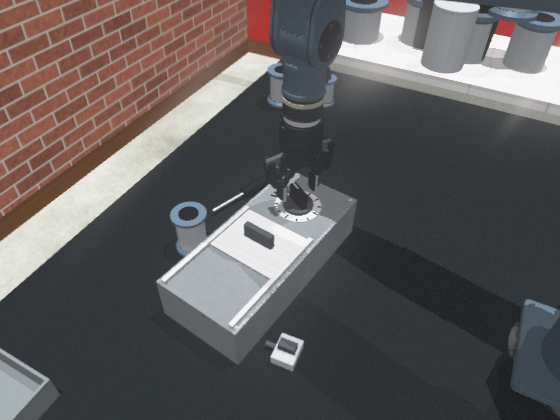

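{"name": "carry_out", "arguments": {"motion": [[[-0.0015,0.0005,-0.008],[0,0,0],0.06],[[0,0,0],[0,0,0],0.03],[[0,0,0],[0,0,0],0.0],[[0,0,0],[0,0,0],0.0],[[0,0,0],[0,0,0],0.0],[[0,0,0],[0,0,0],0.0]]}}

```text
time_s: 3.5
position: [540.3, -47.6, 103.4]
tool_rot: [0.893, 3.012, 0.002]
wrist_force: [1.7, 2.9, -0.5]
opening: 12.9
```

```bash
python3 - <<'E'
from h import *
s,p,d=snap('wrist','w3'); st()
cv2.imwrite('pics/w3b.png',p[130:350,150:420].repeat(2,0).repeat(2,1))
E
```

```text
time_s 3.55
qpos [-0.212, 0.102, -0.098, 1.37, 0.001, 0.364]
qd [-0.001, 0.001, -0.001, -0.0, 0.001, -0.001]
joint_torque [-2.069, -35.695, 31.406, 0.348, -1.095, 0.027]
position [540.334, -47.563, 103.434]
tool_rot [0.893, 3.012, 0.002]
wrist_force [1.323, 4.015, 0.559]
moment [0.713, -0.317, 0.03]
opening 13.27
```

View pics/w3b.png

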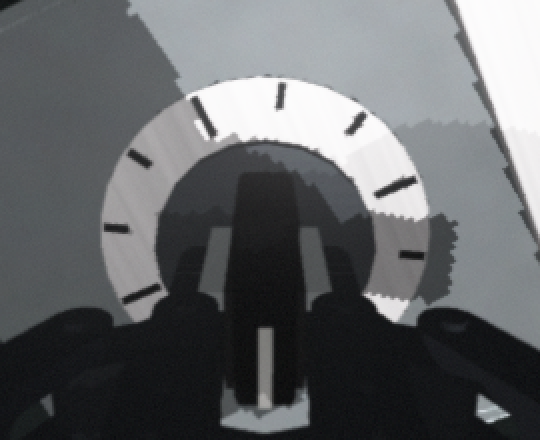

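{"name": "carry_out", "arguments": {"motion": [[[0,0,0],[0,0,0.1],0.0],[[0,0,0],[0,0,0.15],0.0],[[0,0,0],[0,0,0.15],0.0],[[0,0,0],[0,0,0.15],0.0],[[0,0,0],[0,0,0.15],0.0],[[0,0,0],[0,0,0.15],0.0],[[0,0,0],[0,0,0.15],0.0],[[0,0,0],[0,0,0.15],0.0],[[0,0,0],[0,0,0.15],0.0],[[0,0,0],[0,0,0],0.0]]}}

```text
time_s: 4.8
position: [540.4, -47.6, 103.4]
tool_rot: [-1.11, 2.938, 0.001]
wrist_force: [2.0, 3.0, -1.1]
opening: 13.0
```

```bash
python3 - <<'E'
from h import *
s,p,d=snap('wrist','w4'); st()
R=cv2.Rodrigues(np.array(s['tool_rot'],float))[0]; print('tooly',np.degrees(np.arctan2(R[1,1],R[0,1])))
cv2.imwrite('pics/w4b.png',p[130:350,150:420].repeat(2,0).repeat(2,1))
E
```

```text
time_s 4.85
qpos [-0.212, 0.102, -0.098, 1.37, 0.001, -0.934]
qd [-0.001, 0.001, 0.0, 0.001, 0.0, 0.002]
joint_torque [-2.586, -35.669, 31.243, 0.58, -1.365, 0.053]
position [540.363, -47.615, 103.437]
tool_rot [-1.108, 2.938, 0.001]
wrist_force [2.742, 3.687, -0.936]
moment [0.827, -0.461, 0.096]
opening 12.905
tooly 131.38105354101174
```

View pics/w4b.png

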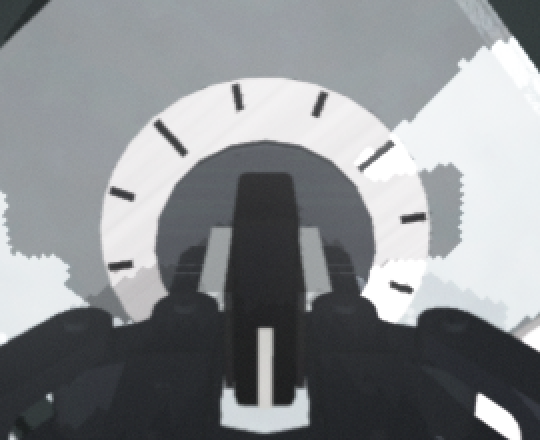

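{"name": "carry_out", "arguments": {"motion": [[[0,0,0],[0,0,0.1],0.0],[[0,0,0],[0,0,0.07],0.0],[[0,0,0],[0,0,0],0.0],[[0,0,0],[0,0,0],0.0],[[0,0,0],[0,0,0],0.0]]}}

```text
time_s: 5.48
position: [540.4, -47.6, 103.5]
tool_rot: [-1.354, 2.833, 0.001]
wrist_force: [2.5, 4.7, -1.1]
opening: 13.1
```

```bash
python3 - <<'E'
from h import *
s,p,d=snap('wrist','w5'); st()
R=cv2.Rodrigues(np.array(s['tool_rot'],float))[0]; print('tooly',np.degrees(np.arctan2(R[1,1],R[0,1])))
cv2.imwrite('pics/w5b.png',p[130:350,150:420].repeat(2,0).repeat(2,1))
E
```

```text
time_s 5.525
qpos [-0.212, 0.102, -0.098, 1.37, 0.001, -1.104]
qd [-0.002, 0.001, 0.0, -0.001, 0.001, -0.001]
joint_torque [-2.635, -35.648, 31.229, 0.613, -1.409, 0.094]
position [540.404, -47.618, 103.446]
tool_rot [-1.354, 2.833, 0.001]
wrist_force [2.283, 3.927, 0.145]
moment [0.774, -0.614, 0.059]
opening 13.248
tooly 141.08496423731336
```

View pics/w5b.png

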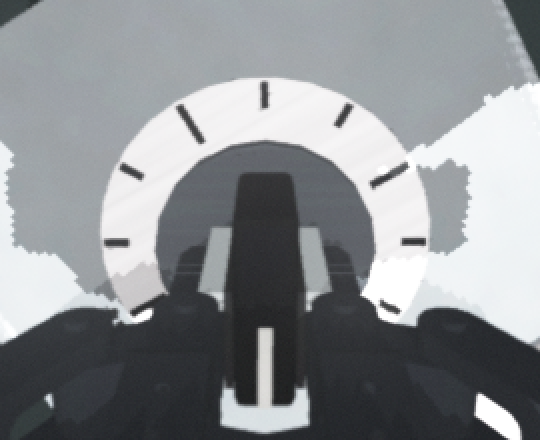

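{"name": "carry_out", "arguments": {"motion": [[[0,0,0],[0,0,-0.15],0.0],[[0,0,0],[0,0,-0.18],0.0],[[0,0,0],[0,0,-0.18],0.0],[[0,0,0],[0,0,-0.18],0.0],[[0,0,0],[0,0,-0.18],0.0],[[0,0,0],[0,0,-0.18],0.0],[[0,0,0],[0,0,-0.18],0.0],[[0,0,0],[0,0,-0.18],0.0],[[0,0,0],[0,0,-0.18],0.0],[[0,0,0],[0,0,-0.1],0.0]]}}

```text
time_s: 6.78
position: [540.3, -47.6, 103.4]
tool_rot: [1.226, 2.892, 0.002]
wrist_force: [2.8, 5.0, 0.3]
opening: 13.2
```

{"name": "carry_out", "arguments": {"motion": [[[0,0,0],[0,0,-0.06],0.0],[[0,0,0],[0,0,-0.03],0.0],[[0,0,0],[0,0,-0.02],0.0],[[0,0,0],[0,0,0],0.0]]}}

```text
time_s: 7.28
position: [540.3, -47.6, 103.5]
tool_rot: [1.379, 2.823, 0.002]
wrist_force: [2.4, 5.1, -0.6]
opening: 13.0
```

```bash
cat >> h.py <<'E'
def dial():
    s=bot.get_state()
    R=cv2.Rodrigues(np.array(s['tool_rot'],float))[0]; a=np.degrees(np.arctan2(R[1,1],R[0,1]))
    print('t',s['time_s'],'dial rad',round(np.radians(-(a-90+8.7)),4),'mom',np.round(s['moment'],3),'F',np.round(s['wrist_force'],1),'q6',np.round(s['qpos'][5],4),'tau',np.round(s['joint_torque'],3),'qd6',np.round(s['qd'][5],3),'pos',np.round(s['position'],1))
E
python3 - <<'E'
from h import *
dial()
s,p,d=snap('wrist','w6')
dial()
E
```

```text
t 7.275 dial rad 0.757 mom [ 0.871 -0.398 -0.02 ] F [ 2.4  5.1 -0.6] q6 0.6965 tau [-2.6080e+00 -3.5674e+01  3.1215e+01  5.0500e-01 -1.4500e+00  1.1000e-02] qd6 -0.002 pos [540.3 -47.6 103.5]
t 7.325 dial rad 0.757 mom [ 0.871 -0.392 -0.004] F [2.9 5.1 0.2] q6 0.6965 tau [-2.6120e+00 -3.5674e+01  3.1215e+01  5.0400e-01 -1.4520e+00 -5.0000e-03] qd6 -0.0 pos [540.3 -47.6 103.5]
```

View pics/w6.png

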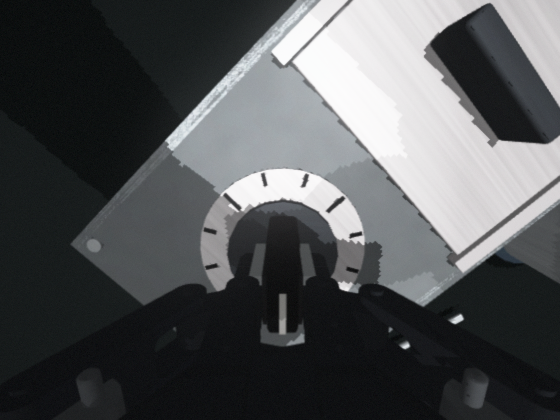

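{"name": "carry_out", "arguments": {"motion": [[[0,0,0],[0,0,-0.02],0.0],[[0,0,0],[0,0,-0.02],0.0]]}}

```text
time_s: 7.58
position: [540.3, -47.6, 103.5]
tool_rot: [1.435, 2.794, 0.002]
wrist_force: [2.3, 5.6, -0.0]
opening: 13.0
```

```bash
python3 -c "
from h import *
dial()"
```

```text
t 7.575 dial rad 0.7971 mom [ 0.886 -0.418  0.163] F [ 2.3  5.6 -0. ] q6 0.7367 tau [-2.7130e+00 -3.5677e+01  3.1214e+01  5.0600e-01 -1.4380e+00  1.8000e-02] qd6 0.158 pos [540.3 -47.6 103.5]
```

{"name": "carry_out", "arguments": {"motion": [[[0,0,0],[0,0,-0.02],0.0]]}}

```text
time_s: 7.7
position: [540.3, -47.6, 103.4]
tool_rot: [1.463, 2.78, 0.002]
wrist_force: [2.1, 4.4, -1.7]
opening: 13.2
```

```bash
python3 -c "
from h import *
dial()"
```

```text
t 7.7 dial rad 0.8171 mom [ 0.92  -0.408  0.125] F [ 2.1  4.4 -1.7] q6 0.7567 tau [-2.7100e+00 -3.5678e+01  3.1213e+01  5.0600e-01 -1.4390e+00  1.8000e-02] qd6 0.159 pos [540.3 -47.6 103.4]
```

{"name": "carry_out", "arguments": {"motion": [[[0,0,0],[0,0,-0.02],0.0]]}}

```text
time_s: 7.82
position: [540.3, -47.6, 103.5]
tool_rot: [1.491, 2.765, 0.002]
wrist_force: [3.0, 3.5, -1.1]
opening: 12.9
```

```bash
python3 -c "
from h import *
dial()"
```

```text
t 7.825 dial rad 0.8371 mom [ 0.907 -0.443  0.153] F [ 3.   3.5 -1.1] q6 0.7767 tau [-2.7100e+00 -3.5678e+01  3.1213e+01  5.0600e-01 -1.4400e+00  1.8000e-02] qd6 0.158 pos [540.3 -47.6 103.5]
```

{"name": "carry_out", "arguments": {"motion": [[[0,0,0],[0,0,-0.02],0.0]]}}

```text
time_s: 7.95
position: [540.3, -47.6, 103.5]
tool_rot: [1.518, 2.75, 0.002]
wrist_force: [2.5, 4.8, 0.2]
opening: 13.2
```

```bash
python3 -c "
from h import *
dial()"
```

```text
t 7.95 dial rad 0.8571 mom [ 0.901 -0.396  0.148] F [2.5 4.8 0.2] q6 0.7967 tau [-2.7110e+00 -3.5678e+01  3.1213e+01  5.0600e-01 -1.4410e+00  1.8000e-02] qd6 0.159 pos [540.3 -47.6 103.5]
```

{"name": "carry_out", "arguments": {"motion": [[[0,0,0],[0,0,-0.02],0.0]]}}

```text
time_s: 8.07
position: [540.3, -47.6, 103.4]
tool_rot: [1.546, 2.735, 0.002]
wrist_force: [2.6, 4.8, 0.9]
opening: 12.7
```

```bash
python3 -c "
from h import *
dial()"
```

```text
t 8.075 dial rad 0.8772 mom [ 0.88  -0.432  0.142] F [2.6 4.8 0.9] q6 0.8167 tau [-2.7120e+00 -3.5679e+01  3.1213e+01  5.0500e-01 -1.4420e+00  1.8000e-02] qd6 0.159 pos [540.3 -47.6 103.4]
```

{"name": "carry_out", "arguments": {"motion": [[[0,0,0],[0,0,-0.02],0.0]]}}

```text
time_s: 8.2
position: [540.3, -47.5, 103.5]
tool_rot: [1.573, 2.719, 0.002]
wrist_force: [2.2, 4.9, -0.2]
opening: 13.1
```

```bash
python3 -c "
from h import *
dial()"
```

```text
t 8.2 dial rad 0.8971 mom [ 0.923 -0.43   0.176] F [ 2.2  4.9 -0.2] q6 0.8367 tau [-2.7110e+00 -3.5679e+01  3.1213e+01  5.0500e-01 -1.4440e+00  1.8000e-02] qd6 0.158 pos [540.3 -47.5 103.5]
```

{"name": "carry_out", "arguments": {"motion": [[[0,0,0],[0,0,-0.02],0.0]]}}

```text
time_s: 8.32
position: [540.3, -47.6, 103.5]
tool_rot: [1.6, 2.703, 0.002]
wrist_force: [2.5, 4.1, -0.7]
opening: 13.3
```

```bash
python3 -c "
from h import *
dial()"
```

```text
t 8.325 dial rad 0.9171 mom [ 0.925 -0.432  0.033] F [ 2.5  4.1 -0.7] q6 0.8567 tau [-2.7120e+00 -3.5679e+01  3.1212e+01  5.0500e-01 -1.4450e+00  1.8000e-02] qd6 0.159 pos [540.3 -47.6 103.5]
```

{"name": "carry_out", "arguments": {"motion": [[[0,0,0],[0,0,-0.02],0.0]]}}

```text
time_s: 8.45
position: [540.3, -47.5, 103.5]
tool_rot: [1.627, 2.687, 0.002]
wrist_force: [1.5, 5.7, -0.1]
opening: 12.6
```

```bash
python3 -c "
from h import *
dial()"
```

```text
t 8.45 dial rad 0.9371 mom [ 0.95  -0.385  0.125] F [ 1.5  5.7 -0.1] q6 0.8767 tau [-2.7100e+00 -3.5680e+01  3.1212e+01  5.0500e-01 -1.4460e+00  1.8000e-02] qd6 0.16 pos [540.3 -47.5 103.5]
```

{"name": "carry_out", "arguments": {"motion": [[[0,0,0],[0,0,-0.02],0.0]]}}

```text
time_s: 8.57
position: [540.3, -47.5, 103.4]
tool_rot: [-1.654, -2.671, -0.002]
wrist_force: [3.1, 4.4, 0.3]
opening: 13.2
```

```bash
python3 -c "
from h import *
dial()"
```

```text
t 8.575 dial rad 0.9571 mom [ 0.9   -0.423  0.214] F [3.1 4.4 0.3] q6 0.8967 tau [-2.7110e+00 -3.5680e+01  3.1212e+01  5.0500e-01 -1.4480e+00  1.8000e-02] qd6 0.158 pos [540.3 -47.5 103.4]
```

{"name": "carry_out", "arguments": {"motion": [[[0,0,0],[0,0,-0.02],0.0]]}}

```text
time_s: 8.7
position: [540.3, -47.6, 103.5]
tool_rot: [-1.681, -2.654, -0.002]
wrist_force: [2.0, 5.1, 0.1]
opening: 13.3
```

```bash
python3 -c "
from h import *
dial()"
```

```text
t 8.7 dial rad 0.9771 mom [ 0.947 -0.395  0.1  ] F [2.  5.1 0.1] q6 0.9166 tau [-2.7110e+00 -3.5681e+01  3.1211e+01  5.0500e-01 -1.4490e+00  1.8000e-02] qd6 0.158 pos [540.3 -47.6 103.5]
```

{"name": "carry_out", "arguments": {"motion": [[[0,0,0],[0,0,-0.02],0.0]]}}

```text
time_s: 8.82
position: [540.3, -47.5, 103.5]
tool_rot: [-1.707, -2.637, -0.002]
wrist_force: [2.0, 5.4, 0.9]
opening: 13.1
```

```bash
python3 -c "
from h import *
dial()"
```

```text
t 8.825 dial rad 0.9971 mom [ 0.875 -0.37   0.124] F [2.  5.4 0.9] q6 0.9367 tau [-2.7130e+00 -3.5682e+01  3.1211e+01  5.0500e-01 -1.4500e+00  1.8000e-02] qd6 0.159 pos [540.3 -47.5 103.5]
```

Resistance hasn't risen yet, so I carry on.

{"name": "carry_out", "arguments": {"motion": [[[0,0,0],[0,0,-0.02],0.0]]}}

```text
time_s: 8.95
position: [540.3, -47.5, 103.5]
tool_rot: [-1.733, -2.62, -0.002]
wrist_force: [2.1, 4.3, -0.4]
opening: 13.0
```

```bash
python3 -c "
from h import *
dial()"
```

```text
t 8.95 dial rad 1.0171 mom [ 0.869 -0.401  0.114] F [ 2.1  4.3 -0.4] q6 0.9567 tau [-2.7110e+00 -3.5682e+01  3.1211e+01  5.0500e-01 -1.4510e+00  1.8000e-02] qd6 0.157 pos [540.3 -47.5 103.5]
```

{"name": "carry_out", "arguments": {"motion": [[[0,0,0],[0,0,-0.02],0.0]]}}

```text
time_s: 9.07
position: [540.3, -47.5, 103.4]
tool_rot: [-1.759, -2.603, -0.002]
wrist_force: [2.7, 5.5, 0.3]
opening: 13.1
```

```bash
python3 -c "
from h import *
dial()"
```

```text
t 9.075 dial rad 1.0371 mom [ 0.956 -0.436  0.122] F [2.7 5.5 0.3] q6 0.9766 tau [-2.7120e+00 -3.5683e+01  3.1211e+01  5.0500e-01 -1.4530e+00  1.8000e-02] qd6 0.159 pos [540.3 -47.5 103.4]
```

{"name": "carry_out", "arguments": {"motion": [[[0,0,0],[0,0,-0.02],0.0]]}}

```text
time_s: 9.2
position: [540.3, -47.5, 103.4]
tool_rot: [-1.785, -2.585, -0.002]
wrist_force: [2.3, 4.3, -0.1]
opening: 13.0
```

```bash
python3 -c "
from h import *
dial()"
```

```text
t 9.2 dial rad 1.0571 mom [ 0.906 -0.395  0.116] F [ 2.3  4.3 -0.1] q6 0.9967 tau [-2.7120e+00 -3.5683e+01  3.1210e+01  5.0600e-01 -1.4540e+00  1.8000e-02] qd6 0.158 pos [540.3 -47.5 103.4]
```

{"name": "carry_out", "arguments": {"motion": [[[0,0,0],[0,0,-0.02],0.0]]}}

```text
time_s: 9.32
position: [540.3, -47.5, 103.5]
tool_rot: [-1.811, -2.567, -0.003]
wrist_force: [2.4, 4.8, -0.1]
opening: 12.9
```

```bash
python3 -c "
from h import *
dial()"
```

```text
t 9.325 dial rad 1.0771 mom [ 0.907 -0.432  0.202] F [ 2.4  4.8 -0.1] q6 1.0167 tau [-2.7130e+00 -3.5684e+01  3.1210e+01  5.0600e-01 -1.4550e+00  1.8000e-02] qd6 0.158 pos [540.3 -47.5 103.5]
```

{"name": "carry_out", "arguments": {"motion": [[[0,0,0],[0,0,-0.02],0.0]]}}

```text
time_s: 9.45
position: [540.3, -47.5, 103.4]
tool_rot: [-1.837, -2.549, -0.003]
wrist_force: [2.8, 4.6, 0.0]
opening: 13.0
```

```bash
python3 -c "
from h import *
dial()"
```

```text
t 9.45 dial rad 1.0971 mom [ 0.905 -0.445  0.078] F [2.8 4.6 0. ] q6 1.0367 tau [-2.7120e+00 -3.5684e+01  3.1210e+01  5.0600e-01 -1.4570e+00  1.8000e-02] qd6 0.157 pos [540.3 -47.5 103.4]
```

{"name": "carry_out", "arguments": {"motion": [[[0,0,0],[0,0,-0.02],0.0]]}}

```text
time_s: 9.57
position: [540.3, -47.5, 103.5]
tool_rot: [-1.862, -2.53, -0.003]
wrist_force: [2.5, 3.9, -0.5]
opening: 12.6
```

```bash
python3 -c "
from h import *
dial()"
```

```text
t 9.575 dial rad 1.1171 mom [ 0.935 -0.421  0.146] F [ 2.5  3.9 -0.5] q6 1.0566 tau [-2.7140e+00 -3.5685e+01  3.1209e+01  5.0600e-01 -1.4580e+00  1.8000e-02] qd6 0.158 pos [540.3 -47.5 103.5]
```

{"name": "carry_out", "arguments": {"motion": [[[0,0,0],[0,0,-0.02],0.0]]}}

```text
time_s: 9.7
position: [540.3, -47.5, 103.4]
tool_rot: [-1.887, -2.511, -0.003]
wrist_force: [2.5, 3.4, 0.0]
opening: 13.0
```

```bash
python3 -c "
from h import *
dial()"
```

```text
t 9.7 dial rad 1.1371 mom [ 0.863 -0.397  0.1  ] F [2.5 3.4 0. ] q6 1.0767 tau [-2.7120e+00 -3.5685e+01  3.1209e+01  5.0700e-01 -1.4590e+00  1.8000e-02] qd6 0.159 pos [540.3 -47.5 103.4]
```

{"name": "carry_out", "arguments": {"motion": [[[0,0,0],[0,0,-0.02],0.0]]}}

```text
time_s: 9.82
position: [540.3, -47.5, 103.5]
tool_rot: [-1.912, -2.492, -0.003]
wrist_force: [2.8, 5.7, 0.2]
opening: 12.7
```

```bash
python3 -c "
from h import *
dial()"
```

```text
t 9.825 dial rad 1.1571 mom [ 0.939 -0.457  0.139] F [2.8 5.7 0.2] q6 1.0967 tau [-2.7120e+00 -3.5687e+01  3.1209e+01  5.0700e-01 -1.4610e+00  1.8000e-02] qd6 0.159 pos [540.3 -47.5 103.5]
```

{"name": "carry_out", "arguments": {"motion": [[[0,0,0],[0,0,-0.02],0.0]]}}

```text
time_s: 9.95
position: [540.3, -47.5, 103.4]
tool_rot: [-1.937, -2.473, -0.002]
wrist_force: [2.8, 4.8, -0.7]
opening: 12.8
```

```bash
python3 -c "
from h import *
dial()"
```

```text
t 9.95 dial rad 1.1771 mom [ 0.935 -0.445  0.103] F [ 2.8  4.8 -0.7] q6 1.1167 tau [-2.7120e+00 -3.5687e+01  3.1209e+01  5.0700e-01 -1.4620e+00  1.8000e-02] qd6 0.159 pos [540.3 -47.5 103.4]
```

{"name": "carry_out", "arguments": {"motion": [[[0,0,0],[0,0,-0.02],0.0]]}}

```text
time_s: 10.07
position: [540.3, -47.5, 103.4]
tool_rot: [-1.962, -2.454, -0.003]
wrist_force: [2.0, 3.6, 0.6]
opening: 12.7
```

```bash
python3 -c "
from h import *
dial()"
```

```text
t 10.075 dial rad 1.1971 mom [ 0.888 -0.393  0.118] F [2.  3.6 0.6] q6 1.1367 tau [-2.7120e+00 -3.5687e+01  3.1209e+01  5.0700e-01 -1.4630e+00  1.8000e-02] qd6 0.159 pos [540.3 -47.5 103.4]
```

{"name": "carry_out", "arguments": {"motion": [[[0,0,0],[0,0,-0.02],0.0]]}}

```text
time_s: 10.2
position: [540.3, -47.5, 103.5]
tool_rot: [-1.986, -2.434, -0.003]
wrist_force: [2.5, 5.0, -0.3]
opening: 13.3
```

```bash
python3 -c "
from h import *
dial()"
```

```text
t 10.2 dial rad 1.2171 mom [ 0.886 -0.393  0.136] F [ 2.5  5.  -0.3] q6 1.1567 tau [-2.7120e+00 -3.5688e+01  3.1208e+01  5.0800e-01 -1.4650e+00  1.8000e-02] qd6 0.156 pos [540.3 -47.5 103.5]
```

{"name": "carry_out", "arguments": {"motion": [[[0,0,0],[0,0,-0.02],0.0]]}}

```text
time_s: 10.32
position: [540.3, -47.5, 103.4]
tool_rot: [-2.01, -2.414, -0.003]
wrist_force: [2.3, 4.6, -0.2]
opening: 12.9
```

```bash
python3 -c "
from h import *
dial()"
```

```text
t 10.325 dial rad 1.2371 mom [ 0.916 -0.381  0.144] F [ 2.3  4.6 -0.2] q6 1.1766 tau [ -2.733 -35.682  31.212   0.511  -1.465   0.043] qd6 0.157 pos [540.3 -47.5 103.4]
```

{"name": "carry_out", "arguments": {"motion": [[[0,0,0],[0,0,-0.01],0.0]]}}

```text
time_s: 10.45
position: [540.3, -47.5, 103.5]
tool_rot: [-2.022, -2.404, -0.003]
wrist_force: [2.1, 3.2, -1.2]
opening: 13.1
```

```bash
python3 -c "
from h import *
dial()"
```

```text
t 10.45 dial rad 1.2467 mom [ 0.911 -0.422  0.13 ] F [ 2.1  3.2 -1.2] q6 1.1863 tau [ -2.751 -35.676  31.215   0.513  -1.462   0.128] qd6 0.076 pos [540.3 -47.5 103.5]
```

{"name": "carry_out", "arguments": {"motion": [[[0,0,0],[0,0,-0.01],0.0]]}}

```text
time_s: 10.58
position: [540.3, -47.5, 103.4]
tool_rot: [-2.034, -2.394, -0.003]
wrist_force: [3.0, 5.2, -0.8]
opening: 12.9
```

```bash
python3 -c "
from h import *
dial()"
```

```text
t 10.575 dial rad 1.2566 mom [ 0.957 -0.468  0.218] F [ 3.   5.2 -0.8] q6 1.1961 tau [ -2.768 -35.671  31.218   0.515  -1.459   0.14 ] qd6 0.079 pos [540.3 -47.5 103.4]
```

{"name": "carry_out", "arguments": {"motion": [[[0,0,0],[0,0,-0.01],0.0]]}}

```text
time_s: 10.7
position: [540.3, -47.5, 103.4]
tool_rot: [-2.046, -2.384, -0.002]
wrist_force: [2.5, 4.4, -0.6]
opening: 13.1
```

```bash
python3 -c "
from h import *
dial()"
```

```text
t 10.7 dial rad 1.2665 mom [ 0.932 -0.456  0.244] F [ 2.5  4.4 -0.6] q6 1.2061 tau [ -2.788 -35.666  31.221   0.517  -1.457   0.164] qd6 0.078 pos [540.3 -47.5 103.4]
```

```bash
python3 - <<'E'
from h import *
a=[]
for i in range(8):
    camera('side'); s=bot.get_state(); a.append(s['moment'][2])
    if i%3==0: dial()
print(np.round(a,3),np.mean(a))
snap('wrist','w7')
E
```

```text
t 10.75 dial rad 1.2667 mom [ 0.964 -0.451  0.13 ] F [1.5 4.5 0.6] q6 1.2063 tau [ -2.754 -35.665  31.22    0.516  -1.458   0.197] qd6 -0.012 pos [540.3 -47.5 103.4]
t 10.9 dial rad 1.2664 mom [ 0.931 -0.463  0.152] F [2.1 4.4 0.2] q6 1.206 tau [ -2.727 -35.667  31.22    0.514  -1.466   0.138] qd6 -0.001 pos [540.3 -47.5 103.4]
t 11.05 dial rad 1.2665 mom [ 0.972 -0.448  0.108] F [ 2.1  5.  -0.1] q6 1.206 tau [ -2.731 -35.667  31.22    0.514  -1.467   0.138] qd6 0.0 pos [540.3 -47.5 103.4]
[0.13  0.12  0.127 0.152 0.147 0.18  0.108 0.147] 0.13888007172713934
```

View pics/w7.png

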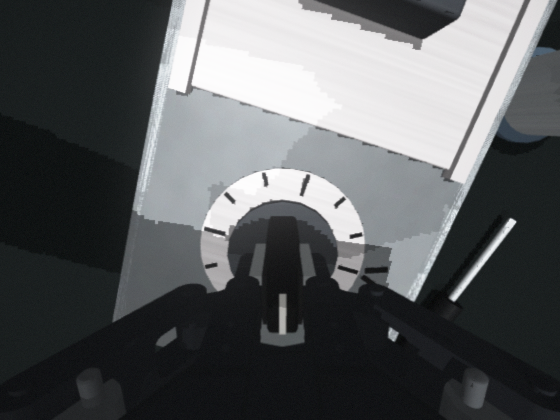

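{"name": "carry_out", "arguments": {"motion": [[[0,0,0],[0,0,0],0.03],[[0,0,0],[0,0,0],0.06],[[0,0,0],[0,0,0],0.06],[[0,0,0.03],[0,0,0],0.06],[[0,0,0.04],[0,0,0],0.06],[[0.009,0.051,0.01],[0,0,0.17],0.06],[[0.01,0.05,0],[0,0,0.18],0.06],[[0,0.022,0],[0,0,0.18],0.06],[[0,0,0],[0,0,0.18],0.06],[[0,0,0],[0,0,0.18],0.06]]}}

```text
time_s: 12.4
position: [558.9, 75.0, 183.3]
tool_rot: [-0.808, -3.036, 0.001]
wrist_force: [0.4, -0.3, -0.5]
opening: 60.0
```

{"name": "carry_out", "arguments": {"motion": [[[0,0,0],[0,0,0.18],0.06],[[0,0,0],[0,0,0.18],0.06],[[0,0,0],[0,0,0.02],0.06],[[0,0,0],[0,0,0],0.06]]}}

```text
time_s: 12.9
position: [558.9, 74.6, 183.3]
tool_rot: [-0.234, -3.133, 0.0]
wrist_force: [-0.3, -0.6, 0.3]
opening: 60.1
```

```bash
python3 - <<'E'
from h import *
s,p,d=snap('wrist','w8'); dial(); print(s['tool_rot'])
snap('top','t8')
cv2.imwrite('pics/w8b.png',cv2.resize(p,None,fx=1.4,fy=1.4))
c=cv2.imread('pics/t8.png')[170:300,110:340]; cv2.imwrite('pics/t8b.png',cv2.resize(c,None,fx=3.4,fy=3.4,interpolation=cv2.INTER_CUBIC))
E
```

```text
t 12.95 dial rad -0.0027 mom [0.028 0.002 0.038] F [0.4 0.3 0. ] q6 0.163 tau [-4.0000e-03 -3.7662e+01  3.2159e+01  3.0000e-03 -3.0000e-03  2.0000e-03] qd6 -0.008 pos [558.9  74.6 183.3]
[-2.34455464e-01 -3.13275492e+00  4.76112154e-04]
```

View pics/w8b.png

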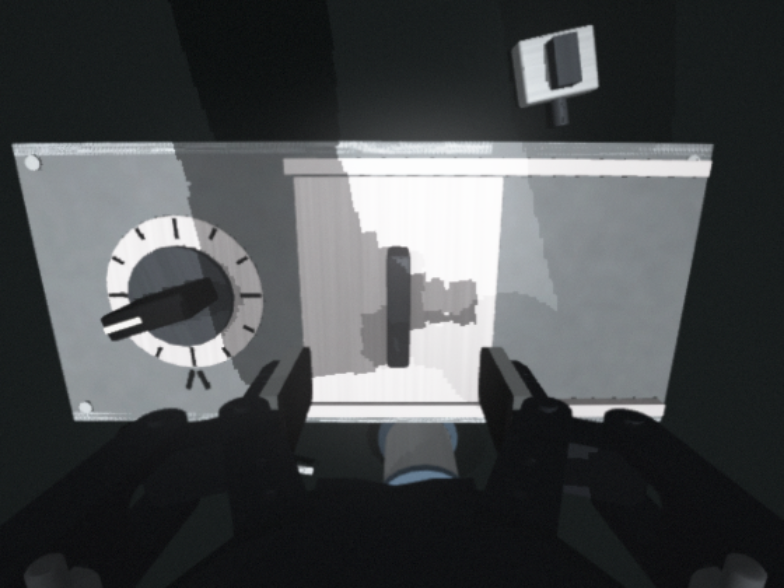

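View pics/t8b.png

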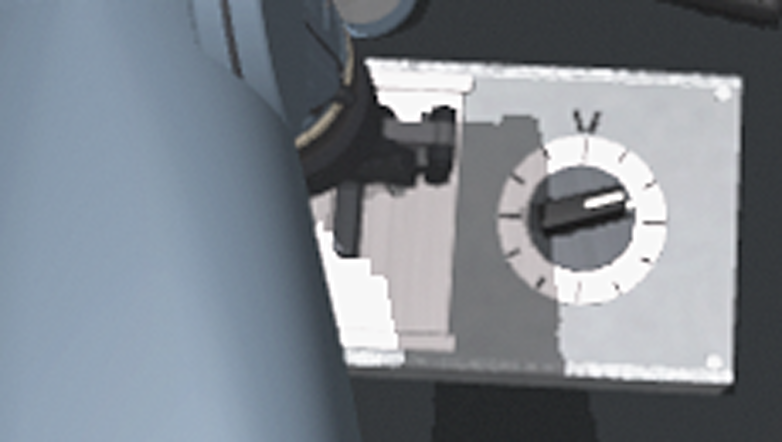

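```bash
python3 - <<'E'
from h import *
s=bot.get_state()
print(toplane('wrist',np.array([(399,249),(399,353),(410,250),(388,250)])/1.4,126,s))
E
```

```text
[[526.23900663  80.64713366 126.        ]
 [579.82453792  72.7522966  126.        ]
 [527.50464394  85.81045371 126.        ]
 [525.93486346  75.34215957 126.        ]]
```

{"name": "carry_out", "arguments": {"motion": [[[0,0,-0.04],[0,0,0],0.04],[[0,0,-0.03],[0,0,0],0.04],[[0,0,0],[0,0,0],0.04],[[0,0,0],[0,0,0],0.04]]}}

```text
time_s: 13.5
position: [559.6, 74.8, 114.5]
tool_rot: [0.231, 3.132, 0.0]
wrist_force: [-0.0, -0.2, 0.9]
opening: 40.0
```

```bash
python3 - <<'E'
from h import *
s,p,d=snap('wrist','w9'); dial()
E
```

```text
t 13.55 dial rad -0.0047 mom [0.036 0.038 0.003] F [0.2 0.3 0. ] q6 0.1613 tau [ 2.0000e-03 -3.6984e+01  3.1109e+01  3.9000e-02 -1.0000e-03  3.0000e-03] qd6 -0.003 pos [560.1  74.8 115.3]
```

View pics/w9.png

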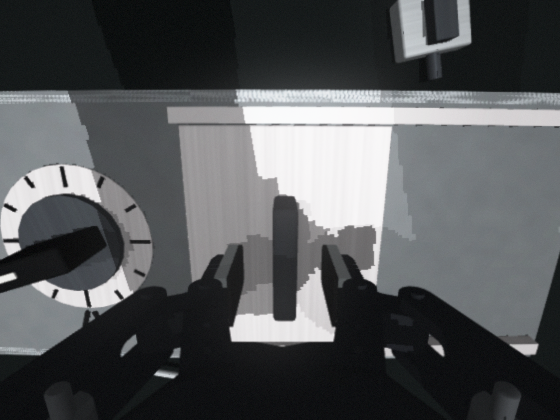

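{"name": "carry_out", "arguments": {"motion": [[[-0.002,0.0012,-0.01],[0,0,0],0.03],[[0,0,0],[0,0,0],0.016],[[0,0,0],[0,0,0],0.016],[[0,0,0],[0,0,0],0.016]]}}

```text
time_s: 14.05
position: [557.1, 76.0, 103.6]
tool_rot: [0.23, 3.133, 0.0]
wrist_force: [0.7, -1.3, 0.3]
opening: 16.0
```

```bash
python3 -c "
from h import *
dial()"
```

```text
t 14.05 dial rad -0.005 mom [ 0.069  0.013 -0.045] F [ 0.7 -1.3  0.3] q6 0.1632 tau [ 1.2000e-02 -3.7641e+01  3.1748e+01  4.0000e-03  0.0000e+00  0.0000e+00] qd6 -0.002 pos [557.1  76.  103.6]
```

{"name": "carry_out", "arguments": {"motion": [[[0.0003,0.002,0],[0,0,0],0.016],[[0.0003,0.002,0],[0,0,0],0.016]]}}

```text
time_s: 14.3
position: [557.6, 79.3, 103.5]
tool_rot: [0.231, 3.133, -0.003]
wrist_force: [0.2, -2.3, 0.8]
opening: 16.2
```

```bash
python3 -c "
from h import *
dial()"
```

```text
t 14.3 dial rad -0.0045 mom [-0.558  0.049 -0.015] F [ 0.2 -2.3  0.8] q6 0.1706 tau [  1.461 -37.517  31.682  -0.217   0.826  -0.039] qd6 0.029 pos [557.6  79.3 103.5]
```

{"name": "carry_out", "arguments": {"motion": [[[0.0002,0.001,0],[0,0,0],0.016]]}}

```text
time_s: 14.42
position: [557.8, 80.5, 103.5]
tool_rot: [0.231, 3.133, -0.002]
wrist_force: [-0.9, -2.8, 1.1]
opening: 15.7
```

```bash
python3 -c "
from h import *
dial()"
```

```text
t 14.425 dial rad -0.0047 mom [-0.52   0.132  0.009] F [-0.9 -2.8  1.1] q6 0.1723 tau [ 1.3580e+00 -3.7355e+01  3.1607e+01 -2.7400e-01  7.4500e-01 -2.8000e-02] qd6 0.015 pos [557.8  80.5 103.5]
```

{"name": "carry_out", "arguments": {"motion": [[[0.0002,0.001,0],[0,0,0],0.016]]}}

```text
time_s: 14.55
position: [558.0, 81.7, 103.5]
tool_rot: [0.231, 3.133, -0.001]
wrist_force: [-0.4, -1.5, 1.1]
opening: 15.9
```

```bash
python3 -c "
from h import *
dial()"
```

```text
t 14.55 dial rad -0.0048 mom [-0.534  0.133 -0.009] F [-0.4 -1.5  1.1] q6 0.174 tau [ 1.2880e+00 -3.7236e+01  3.1540e+01 -3.4000e-01  7.3700e-01 -3.3000e-02] qd6 0.015 pos [558.   81.7 103.5]
```

{"name": "carry_out", "arguments": {"motion": [[[0.0002,0.001,0],[0,0,0],0.016],[[0.0001,0.001,0],[0,0,0],0.016]]}}

```text
time_s: 14.8
position: [558.3, 84.0, 103.5]
tool_rot: [0.23, 3.133, -0.0]
wrist_force: [-1.5, -2.7, 1.6]
opening: 16.0
```

```bash
python3 -c "
from h import *
dial()"
```

```text
t 14.8 dial rad -0.005 mom [-0.495  0.175  0.001] F [-1.5 -2.7  1.6] q6 0.1775 tau [ 1.2560e+00 -3.7068e+01  3.1373e+01 -3.6000e-01  7.4500e-01 -3.4000e-02] qd6 0.014 pos [558.3  84.  103.5]
```

{"name": "carry_out", "arguments": {"motion": [[[0.0006,0.004,0],[0,0,0],0.016],[[0.001,0.007,0],[0,0,0],0.016],[[0.001,0.007,0],[0,0,0],0.016],[[0.001,0.007,0],[0,0,0],0.016],[[0.001,0.007,0],[0,0,0],0.016],[[0.001,0.007,0],[0,0,0],0.016],[[0.001,0.007,0],[0,0,0],0.016],[[0.001,0.007,0],[0,0,0],0.016],[[0.001,0.007,0],[0,0,0],0.016],[[0.001,0.007,0],[0,0,0],0.016]]}}

```text
time_s: 16.05
position: [568.0, 151.4, 103.2]
tool_rot: [0.23, 3.133, -0.0]
wrist_force: [2.0, -2.7, 1.5]
opening: 16.0
```

{"name": "carry_out", "arguments": {"motion": [[[0.0006,0.004,0],[0,0,0],0.016],[[0.0005,0.003,0],[0,0,0],0.016],[[0.0005,0.003,0],[0,0,0],0.016],[[0.0003,0.002,0],[0,0,0],0.016]]}}

```text
time_s: 16.55
position: [569.6, 163.1, 103.1]
tool_rot: [-0.23, -3.133, 0.0]
wrist_force: [1.2, -3.1, 0.4]
opening: 15.8
```

```bash
python3 -c "
from h import *
dial()"
```

```text
t 16.55 dial rad -0.005 mom [-0.549 -0.234 -0.003] F [ 1.2 -3.1  0.4] q6 0.3126 tau [ 1.7450e+00 -4.0600e+01  3.1401e+01  3.0600e-01  8.9900e-01 -2.3000e-02] qd6 0.025 pos [569.6 163.1 103.1]
```

Travel is about 85 mm. I creep towards the end stop.

{"name": "carry_out", "arguments": {"motion": [[[0.0002,0.0015,0],[0,0,0],0.016],[[0.0002,0.0015,0],[0,0,0],0.016]]}}

```text
time_s: 16.8
position: [570.0, 166.0, 103.1]
tool_rot: [-0.231, -3.133, 0.0]
wrist_force: [2.1, -3.0, 0.2]
opening: 16.0
```

```bash
python3 -c "
from h import *
dial()"
```

```text
t 16.8 dial rad -0.0049 mom [-0.534 -0.288 -0.066] F [ 2.1 -3.   0.2] q6 0.3174 tau [ 1.7570e+00 -4.0964e+01  3.1590e+01  3.4500e-01  8.9400e-01 -2.0000e-02] qd6 0.018 pos [570.  166.  103.1]
```

{"name": "carry_out", "arguments": {"motion": [[[0.0002,0.001,0],[0,0,0],0.016]]}}

```text
time_s: 16.92
position: [570.2, 167.0, 103.2]
tool_rot: [-0.23, -3.133, 0.0]
wrist_force: [1.8, -2.9, -0.2]
opening: 16.4
```

```bash
python3 -c "
from h import *
dial()"
```

```text
t 16.925 dial rad -0.005 mom [-0.551 -0.252 -0.016] F [ 1.8 -2.9 -0.2] q6 0.3189 tau [ 1.7290e+00 -4.1058e+01  3.1718e+01  2.6600e-01  8.7100e-01 -1.6000e-02] qd6 0.011 pos [570.2 167.  103.2]
```

{"name": "carry_out", "arguments": {"motion": [[[0.0002,0.001,0],[0,0,0],0.016]]}}

```text
time_s: 17.05
position: [570.3, 167.5, 103.1]
tool_rot: [-0.231, -3.133, 0.002]
wrist_force: [1.2, -5.2, -0.1]
opening: 16.3
```

```bash
python3 -c "
from h import *
dial()"
```

```text
t 17.05 dial rad -0.0048 mom [-0.996 -0.078 -0.039] F [ 1.2 -5.2 -0.1] q6 0.3206 tau [ 2.8330e+00 -4.0966e+01  3.1960e+01 -1.1800e-01  1.4880e+00 -3.2000e-02] qd6 0.013 pos [570.3 167.5 103.1]
```

{"name": "carry_out", "arguments": {"motion": [[[0.0002,0.001,0],[0,0,0],0.016]]}}

```text
time_s: 17.18
position: [570.3, 167.6, 103.1]
tool_rot: [-0.231, -3.132, 0.005]
wrist_force: [-0.3, -7.3, 0.5]
opening: 16.1
```

```bash
python3 -c "
from h import *
dial()"
```

```text
t 17.175 dial rad -0.0043 mom [-1.454 -0.01  -0.053] F [-0.3 -7.3  0.5] q6 0.3222 tau [ 4.1190e+00 -4.0806e+01  3.2197e+01 -5.3000e-01  2.1290e+00 -3.2000e-02] qd6 0.013 pos [570.3 167.6 103.1]
```

The end stop is reached: the force rises while the position stands still. I back off a little, open the fingers and rise.

{"name": "carry_out", "arguments": {"motion": [[[-0.0005,-0.003,0],[0,0,0],0.016],[[0,0,0],[0,0,0],0.035],[[0,0,0],[0,0,0],0.04],[[0,0,0],[0,0,0],0.04],[[0,0,0.03],[0,0,0],0.04],[[0,0,0.04],[0,0,0],0.04],[[-0.02,0,0.05],[0,0,0],0.04],[[-0.05,0,0.02],[0,0,0],0.04],[[-0.05,0,0.02],[0,0,0],0.04],[[0,0,0],[0,0,0],0.04]]}}

```text
time_s: 18.42
position: [448.8, 166.7, 266.8]
tool_rot: [0.227, 3.128, 0.003]
wrist_force: [1.5, 0.4, 0.1]
opening: 40.4
```

{"name": "carry_out", "arguments": {"motion": [[[-0.05,0.03,0.02],[0,0,0],0.04],[[-0.05,0.05,0],[0,0,0],0.04],[[-0.03,0.05,0],[0,0,0],0.04],[[0,0.05,0],[0,0,0],0.04],[[0,0.05,0],[0,0,0],0.04],[[0,0,0],[0,0,0],0.04],[[0,0,0],[0,0,0],0.04]]}}

```text
time_s: 19.3
position: [326.2, 390.0, 282.5]
tool_rot: [-0.23, -3.132, 0.003]
wrist_force: [0.1, -1.3, -0.4]
opening: 40.0
```

```bash
python3 - <<'E'
from h import *
snap('top','t10'); dial()
c=cv2.imread('pics/t10.png')[120:330,90:350]; cv2.imwrite('pics/t10b.png',cv2.resize(c,None,fx=2.8,fy=2.8,interpolation=cv2.INTER_CUBIC))
E
```

```text
t 19.35 dial rad -0.0043 mom [-0.036 -0.028 -0.063] F [-0.4 -0.  -0. ] q6 0.8892 tau [ 4.1800e-01 -3.1784e+01  3.1401e+01 -4.7000e-02  2.4000e-02 -2.0000e-03] qd6 0.002 pos [326.4 389.6 283. ]
```

View pics/t10b.png

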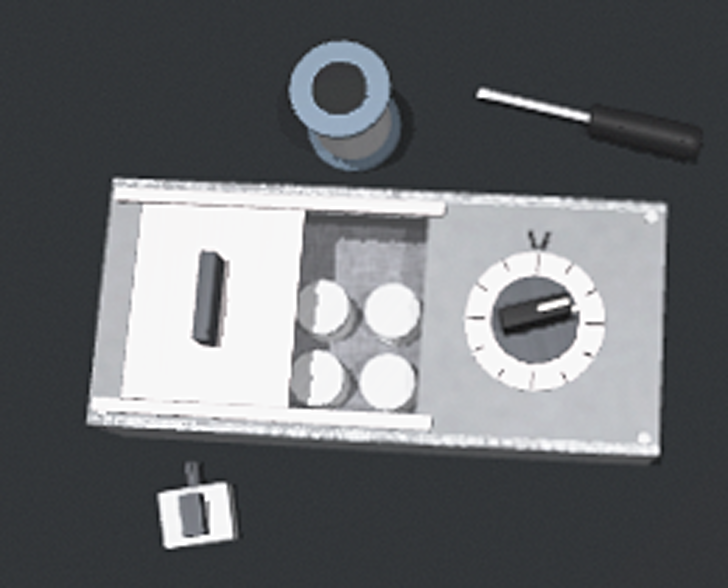

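```bash
python3 - <<'E'
from h import *
a=toplane('top',[[164.1,225.9],[212.6,228.6]],126); print(a, np.linalg.norm(a[0]-a[1]))
bot.sign_off()
E
```

```text
[[571.42068367 162.57843495 126.        ]
 [557.64056655  74.73529313 126.        ]] 88.91742908057788
the job is handed in; nothing more can be done
```

The locker is unlocked, the cover is fully open, and the job is handed in. It took about 19 s of the 67 s allowed. `sign_off` gives no verdict, so the checks below are my own.

- **Left turn:** I gripped the dial bar and turned it left to the 10 mark. The wrist picture showed the bar's tail exactly on the 4 o'clock mark, so the pointer was at 60° left.
- **Right turn:** I turned it right in small steps until the resistance rose, first at about 1.23 rad. I pressed on to about 1.27 rad, where the resting moment was about 0.14 N m, and let go. The wrist moment in motion was noisy (0.03 to 0.21 N m against about 0.13). I took the first touch from the steadier torque of joint 6, and the resting moment then agreed.
- **Cover:** I pushed the handle with the fingers caged round it. It slid at about 3 N, and at the end stop the force rose to about 7 N. I then backed off and released it.

The last top picture shows the cover moved 89 mm (±2 mm), the dial still between 2 and 3, and the arm clear. The spool, screwdriver and clamp look to be where they were; I did not measure them again. No check failed. The one disagreement was the dial's starting angle, where the coarse top view and the wrist view differed by 2°. I used a value close to the wrist view's, and the marks later bore it out.

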